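Clamp the dapping block in the crank clamp

TASK

Stand the small wooden dapping block upright on the bed of the crank clamp, lengthwise between the two jaws and centred on their width. Then take the loose wooden sleeve of the crank and, without letting go of it on the way, wind the jaw in clockwise until the block is squeezed against the sprung jaw and that jaw has given way about half of its 12 mm spring travel: firmly held but never squeezed hard against the end of the spring. Let go, leaving the block clamped and the other things on the bench undisturbed.

Things in the scene. Friction and masses are not known exactly. Their poses are not given: they have to be found in the camera images.
- vise: Low steel clamp, fixed to the bench; origin at the underside, z up, its y axis is the clamping line. Flat dark bed 100 mm wide (x -50 to 50), y -145 to 200, top at z 28 mm. A grey gearbox 86 x 100 mm, top at z 70, stands on it at y 95 to 195 with the crank on top; the sprung jaw stands at the -y end.
- spring_side (a point): Mark on the bed, clamp y -75 mm. The sprung jaw's face stands within 14 mm of it either way along y, differing each time and not measured. It is a steel plate 56 mm wide, top 66 mm over the bench, before a grey housing (74 mm high). It yields to -y on a spring: 24 N to start, 5 N per mm more, solid after 12 mm: 54 N at half travel. 30 to 78 N is good; over 90 N spoils the block.
- jaw: Moving steel jaw, 56 mm wide (x), 38 mm high from the bed. Origin at the middle of the lower edge of its gripping face, on the bed, axes as the clamp's; the face looks to -y, jaw and rods lie to +y. It starts at 29 to 45 mm on the clamp's y axis. The crank drives it to -y, 8 mm per radian (50 mm a turn); it cannot be pushed by hand.
- crank (a joint): Angle of the crank (rad), grows clockwise seen from above, which closes the jaw. Starts at 0 to 2; at 0 the arm points to the clamp's -x, at pi/2 to its +y. Stays where it is left and holds the squeeze. Turning takes about 10 N sideways at the sleeve (a resting reading may be less), 3 N more as the sprung jaw starts to yield, then 5 N more per radian: some 17 N at half travel.
- crank_axis (a point): Point on the crank's upright axis, fixed on the gearbox (clamp x 0, y 145 mm), 113 mm above the bench: the height of the middle of the sleeve. Axes as the clamp's.
- sleeve: Upright wooden grip sleeve, 23 mm thick, 52 mm high, spinning freely on the crank's pin, 65 mm from the crank's axis. Origin at the centre of its lower end, 88 mm above the bench; the crank arm lies just under it, a 3 mm pin head with top at 145 mm just above it. Its yaw means nothing.
- block: Loose wooden dapping block with round hollows on top, 38 mm (x) by 60 mm (y) by 45 mm high, 160 g; origin at the centre of its underside, z up. Its 60 mm length goes along the clamp's y (either way round), its 38 mm is the side to grasp.
- hammer: Hammer lying on the bench; leave alone.
- mandrel: Tapered aluminium ring mandrel, 250 mm, lying along x; origin at its thin end; leave alone.
- jar: Glass jar with white cap, 60 mm high; leave alone.
- anvil: Square steel bench block 70 x 70 x 30 mm; leave alone.
- brush: Brush lying on the bench; leave alone.
- dish: Small white bowl, 80 mm wide; leave alone.
- driver: Screwdriver lying on the bench; leave alone.
Not all that is in view belongs to the job. There is more than one size of the block; the job needs the smallest.

How it is judged:
On the way, in this order (a step that is already met when the one before it is completed fails the run):
1. the block stands on the bed between the jaws and is let go (z of block in the frame of vise between 0.0255 and 0.031 m and angle between block's own z axis and vertical below 0.07 rad and x of block in the frame of vise between -0.014 and 0.014 m and y of block in the frame of vise above -0.085 m and y of block in the frame of jaw below -0.027 m and angle between the y axis of block and the y axis of vise, either way round below 0.15 rad and contact force between the fingers and block below 0.5 N), for 0.2 s.
2. the jaw squeezes the block while the sleeve is held (contact force between jaw and block above 30 N and contact force between the fingers and sleeve above 2 N), for 0.2 s.
At the end, for the whole second after the job is handed in: The block stands flat on the bed between the jaws (centred on their width within 14 mm, lengthwise along the clamp within 0.15 rad, upright within 0.07 rad), squeezed by the jaw with 30 to 78 N, at rest, and the sleeve is let go (all of step 1 and contact force between jaw and block between 30 and 78 N and angular speed of sleeve below 0.5 rad/s and linear speed of block below 0.01 m/s); the robot touches nothing.
It fails at once if the block is squeezed with over 90 N (contact force between jaw and block above 90 N).
It fails at once if the sleeve is let go, or the crank turned without it, after the jaw has set off and before the block is clamped (distance of jaw from where it was at the start of the episode above 0.008 m and contact force between jaw and block below 20 N and contact force between the fingers and sleeve below 1 N).
It fails at once if another thing on the bench is moved by over 30 mm (distance of any of hammer, mandrel, jar, anvil, brush, dish, driver from where it was at the start of the episode above 0.03 m).
It also fails if it takes over 72 s, if anything falls off the work surface, if the arm or the gripper's body presses on something with over 40 N, if the wrist force passes 120 N, or if a joint passes its speed limit or range.

ROBOT

A 6-joint arm with a two-finger parallel gripper is mounted at the origin on the work surface. World frame = base frame: x ahead of the robot, y to its left, z up, the work surface at z = 0. Lengths are in m, angles in rad, forces in N, time in s.
With the tool pointing down it reaches from about 0.35 to 0.85 m from the base axis. Payload 8.1 kg.
Tool frame: the origin (TCP) lies at the very end of the fingers, on their centre line; the grasp point (between the pads) lies 19 mm behind it; z points along the fingers, y is the line along which they close (so a half turn about z gives the same grasp; the last joint's range is limited). The gripper opens to 93 mm and grips with 3 to 60 N. Pads are 15 mm wide; open, the fingers measure 128 mm over their backs; the gripper's body (75 mm by 188 mm) begins 65 mm behind the grasp point.
Start: joints at [-1.198, 0.13, 1.488, -0, 1.523, -0.085], TCP at [0.265, -0.538, 0.219] pointing down, gripper open.
Joint ranges: [-2.96, 2.96], [-0.89, 2.26], [0.02, 2.5], [-1.34, 4.48], [0, 2.73], [-2.66, 2.66]. Speed limits (rad/s): [2.39, 2.39, 2.79, 3.14, 3.14, 3.14].

INTERFACE

Orientations are given as a rotation vector (axis times angle).
In Python, from plant import robot gives the robot as it stands. The module is installed in compiled form; this text tells all that it offers.
- The arm moves only by the tool play_rows, never from a script. Its argument "increments" is text: rows parted by semicolons, each of 5 numbers parted by spaces: the shift along the tool's x, y, z in mm, then the turn about the tool's z in degrees, then the closure, from -1 (fully open) to 1 (shut). In form: dx dy dz yaw claw; .... A call has 1 to 20 rows; each row is the pose to reach, as a shift and turn from the pose commanded when the call began, along the tool's axes at that moment; what a row does not reach only later rows make up. A row lasts 1/10 s, in which the tool goes at most 50 mm and 8.59 degrees, less where a joint would pass 70% of its speed; a pose out of reach is approached as far as the arm can. A call with a gripper value outside its range is refused whole. The fingers move at their own pace and stop on an object; "force" is the grip in N (left out, the last holds). Time passes only in rows, so rows that repeat a pose let the fingers close. It gives the time, the measured TCP pose, the force, the opening and the grip force at its end, in the units of the state.
- robot.read_state(): the state, without advancing time (a new reading comes with each control period).
- robot.read_camera(name): name is "side" or "top"; returns the picture (480x640x3 uint8, blue, green, red); there is no depth.
- robot.calibration(name): a dict with "vertical_fov" (degrees; the focal length in pixels is half the picture's height over the tangent of half this angle, whatever the lens; pixels are square), "cx", "cy" (the principal point, pixels), "D" ([k1, k2, p1, p2, k3] as OpenCV has them; the pictures are not rectified), "rvec" (rotation vector, rad) and "tvec" (3), from world to camera coordinates, as OpenCV has them. Camera axes: x right, y down, z forward; pixel columns grow to the right and rows downward; lengths in m; the calibration is good to about 2 mm. A picture is of the moment at which its call begins. calibration takes no time and is no camera call.
- robot.close_job(): hands the job in; it is judged then, once.
Trained networks look in the newest picture that a camera, given by its name, has taken for a name from the list of things; names that differ only in an ending like _2 or _b are one class to them, and where a whole thing is asked for, a point or a joint stands for the part that bears it (a point fixed in the world has none). Each returns a list of dicts, best first, with "conf" (0 to 1); they miss things now and then, are a little off and sometimes report something else, mostly with a low value. They report only what shows in the picture. A call takes as long as a camera call. They do not tell look-alikes from the thing itself.
- robot.recognise(camera, query): "centre" ([x, y, z] in m, in world coordinates, good to about 4 mm: the middle of the surface that is visible of it).
- robot.regions_of(camera, query): "pixels" (480x640 bool, what is visible of it).
- robot.landmark_of(camera, query): "centre" ([x, y, z] in m, in world coordinates, good to about 4 mm: a listed point, or the origin of a listed thing).
The state is a dict: "t": time; "q": joint angles; "dq": joint speeds; "joint_torque": joint torques, N m; "tool_pos": TCP position; "orientation": TCP orientation; "force": force on the tool from outside, world axes, zero at the start; "wrist_torque": the same for the moment, N m; "opening": finger opening in m; "gripper_force": force on a finger pad.
Only numpy, scipy, OpenCV 4.12 (cv2) and the standard library are available. Lean on these libraries where they do the work, as an engineer would, in place of code of your own. Each camera call takes 0.05 s, during which the arm holds its last target. There are 200 camera calls.

## Working session

There is one attempt and no reset: what is moved stays moved. The work goes in short steps, Python scripts to look and compute and a tool call to move; the robot and the scene stay as the last step left them, time stands still between calls to the robot, and variables do not carry over. Pictures are saved under pics/ and viewed, at most 10 in all, crops included, and the job is handed in when it is done.

Besides the shell and the picture viewer there is one more tool, called after "Request:" by a JSON object that holds its "api" and its "payload". play_rows: Moves the arm, as the interface text tells. Its arguments: {"type":"object","properties":{"increments":{"type":"string"},"force":{"type":"number"}},"required":["increments"]}

```bash
mkdir -p pics; cat > h.py <<'E'
import numpy as np, cv2
from plant import robot
def cal(n):
    c=robot.calibration(n); f=240/np.tan(np.radians(c["vertical_fov"])/2)
    K=np.array([[f,0,c["cx"]],[0,f,c["cy"]],[0,0,1.]]); return K,np.array(c["D"],float),np.array(c["rvec"],float),np.array(c["tvec"],float)
def proj(n,P):
    K,D,r,t=cal(n); return cv2.projectPoints(np.array(P,float).reshape(-1,1,3),r,t,K,D)[0].reshape(-1,2)
def onplane(n,uv,z):
    K,D,r,t=cal(n); p=cv2.undistortPoints(np.array(uv,float).reshape(-1,1,2),K,D).reshape(-1,2)
    R=cv2.Rodrigues(r)[0]; d=np.c_[p,np.ones(len(p))]@R; c=-R.T@t
    return c+d*((z-c[2])/d[:,2])[:,None]
E
python3 - <<'E'
from h import *
np.set_printoptions(precision=4,suppress=True)
for n in("top","side"):
    cv2.imwrite(f"pics/{n}0.png",robot.read_camera(n))
    K,D,r,t=cal(n); print(n,-cv2.Rodrigues(r)[0].T@t)
    for q in("block","vise","sleeve","jaw","crank_axis","spring_side"):
        for d in robot.landmark_of(n,q)[:4]: print(q,round(d["conf"],2),np.array(d["centre"]),proj(n,d["centre"])[0])
s=robot.read_state();print(s["t"],s["tool_pos"],s["orientation"],s["opening"],s["force"])
E
```

```text
top [ 0.4738 -0.1125  1.1796]
block 0.85 [ 0.4854 -0.3041  0.0004] [407.6584 264.9467]
block 0.81 [ 0.3519 -0.3583 -0.0007] [428.3384 318.5859]
block 0.34 [0.4929 0.1578 0.0844] [216.705  257.3535]
vise 0.98 [ 0.5322 -0.0419  0.0007] [303.8238 244.2419]
sleeve 0.59 [0.4949 0.1587 0.0868] [216.1078 256.4702]
jaw 0.63 [ 0.5327 -0.0046  0.0295] [288.002  243.1346]
crank_axis 0.65 [0.527  0.1006 0.1141] [238.7223 242.7147]
spring_side 0.59 [ 0.535  -0.1185  0.0266] [334.3179 243.2083]
spring_side 0.51 [0.3878 0.3041 0.0033] [166.4915 298.1542]
side [0.3657 0.705  0.7809]
block 0.79 [ 0.5804 -0.3867 -0.0007] [347.1937 201.0052]
block 0.68 [ 0.3499 -0.3588 -0.0008] [428.4423 220.3763]
block 0.61 [ 0.4802 -0.3034 -0.0046] [377.0541 225.6316]
vise 0.62 [ 0.53   -0.0438  0.001 ] [335.4376 288.2886]
sleeve 0.49 [0.4891 0.1551 0.09  ] [332.3248 333.5383]
jaw 0.62 [ 0.5298 -0.0068  0.0273] [331.7493 291.5607]
crank_axis 0.63 [0.525  0.1006 0.1146] [321.1978 299.3147]
spring_side 0.86 [ 0.5368 -0.1168  0.0303] [340.4129 257.3179]
0.7 [ 0.2652 -0.5382  0.2187] [3.0596 0.7127 0.0001] 0.09319320935058208 [ 0.5009 -0.4548  0.4104]
```

View pics/top0.png

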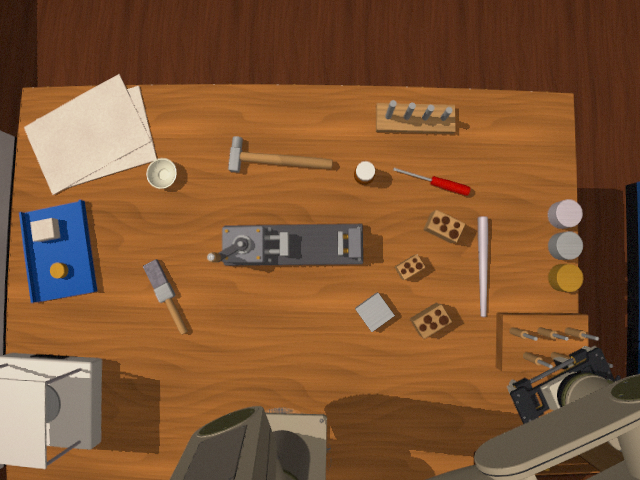

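View pics/side0.png

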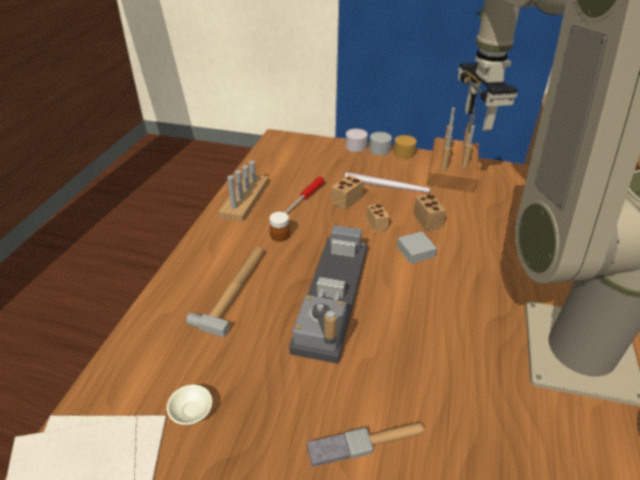

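The pictures show three dapping blocks, in the top view at (446,226), (411,267) and (432,320). The one at (411,267) is clearly the smallest. The vise spans about (222–367, 245) and the sleeve is at (212,257). Next I check this in a close crop and measure yaws.

```bash
python3 - <<'E'
from h import *
np.set_printoptions(precision=4,suppress=True)
im=robot.read_camera("top")
c=cv2.resize(im[205:345,200:470],None,fx=2.9,fy=2.9,interpolation=cv2.INTER_CUBIC)
cv2.imwrite("pics/crop1.png",c)
for q,z in(("block",.045),("vise",.028),("jaw",.066),("sleeve",.145)):
  for d in robot.regions_of("top",q)[:4]:
    m=d["pixels"].astype(np.uint8); ys,xs=np.nonzero(m)
    cn=max(cv2.findContours(m,0,2)[0],key=cv2.contourArea)
    W=onplane("top",cn.reshape(-1,2),z)[:,:2]
    r=cv2.minAreaRect((W*1000).astype(np.float32)); print(q,round(d["conf"],2),xs.mean().round(1),ys.mean().round(1),r)
for d in robot.regions_of("side","block")[:4]:
    ys,xs=np.nonzero(d["pixels"]);print(d["conf"],xs.mean(),ys.mean())
E
```

```text
block 0.91 430.1 319.8 ((354.5892639160156, -352.2597351074219), (60.02420425415039, 86.63391876220703), 31.470829010009766)
block 0.79 443.6 226.7 ((579.6712036132812, -383.501708984375), (88.65193176269531, 59.54372787475586), 64.62749481201172)
block 0.77 409.3 266.2 ((481.5499267578125, -301.029052734375), (44.73170471191406, 68.86959838867188), 31.8435115814209)
vise 0.84 283.2 244.2 ((531.8187255859375, 5.072357177734375), (101.29805755615234, 383.8551330566406), 1.2674707174301147)
jaw 0.78 279.0 243.8 ((529.2997436523438, 20.685630798339844), (54.919403076171875, 57.46659851074219), 1.4807312488555908)
jaw 0.34 161.1 172.7 ((696.263671875, 307.8609313964844), (69.5613784790039, 73.53483581542969), 0.614279568195343)
sleeve 0.55 216.5 256.8 ((493.7154846191406, 144.4450225830078), (20.022371292114258, 22.505634307861328), 1.3234213590621948)
0.79 377.014799154334 217.48202959830866
0.78 428.8772727272727 211.12272727272727
0.66 346.6185935637664 191.51132300357568
0.64 279.1013916500994 226.75944333996023
```

View pics/crop1.png

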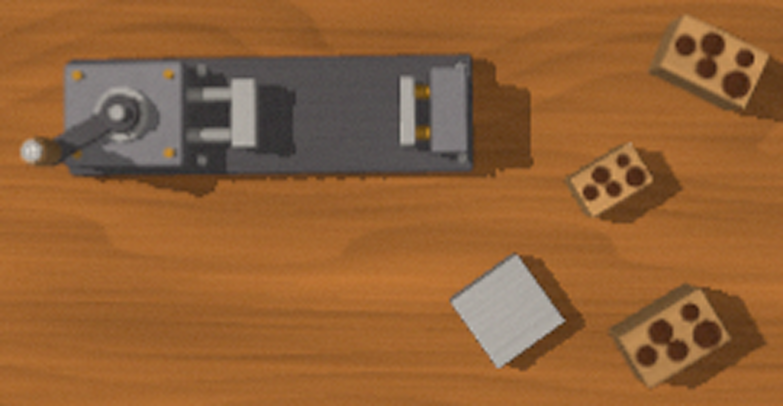

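The crop confirms the small five-hollow block at crop (610,180). The jaw face is at crop x≈256, the sprung plate face at x≈400, and the crank arm points lower-left. Next I turn these into metric values.

```bash
python3 - <<'E'
from h import *
np.set_printoptions(precision=4,suppress=True)
def w(p,z): return onplane("top",(np.array(p,float)+.5)/2.9-.5+[200,205],z)[:,:2]
print("block top",w([(573,176),(632,143),(653,178),(592,216)],.045), w([(612,180)],.045))
print("bed",w([(200,57),(470,54),(200,174),(470,169)],.028))
print("gearbox",w([(67,62),(182,58),(72,168),(183,166)],.07))
print("jaw",w([(256,80),(256,146)],.066),"spring",w([(400,77),(400,145)],.066))
print("axis",w([(117,113)],.113),"sleeve top",w([(33,151)],.145))
im=robot.read_camera("top")
# block: light-wood edges via HSV mask
c=im[245:290,390:432]; c=cv2.resize(c,None,fx=14,fy=14,interpolation=cv2.INTER_CUBIC); cv2.imwrite("pics/blk.png",c)
s=robot.read_camera("side")[215:365,270:380]; cv2.imwrite("pics/svise.png",cv2.resize(s,None,fx=4,fy=4,interpolation=cv2.INTER_CUBIC))
print(cv2.Rodrigues(np.array(robot.read_state()["orientation"]))[0])
E
```

```text
block top [[ 0.4835 -0.2716]
 [ 0.512  -0.3207]
 [ 0.4831 -0.3387]
 [ 0.4505 -0.288 ]] [[ 0.4808 -0.3043]]
bed [[ 0.5783  0.0448]
 [ 0.5854 -0.1851]
 [ 0.4787  0.0419]
 [ 0.4878 -0.1867]]
gearbox [[0.5683 0.1493]
 [0.5734 0.0539]
 [0.4811 0.1421]
 [0.4848 0.0505]]
jaw [[ 0.5568 -0.0072]
 [ 0.5025 -0.0086]] spring [[ 0.5616 -0.1256]
 [ 0.5058 -0.1266]]
axis [[0.525  0.0978]] sleeve top [[0.4929 0.1556]]
[[ 0.897  0.442 -0.   ]
 [ 0.442 -0.897  0.   ]
 [-0.    -0.    -1.   ]]
```

View pics/blk.png

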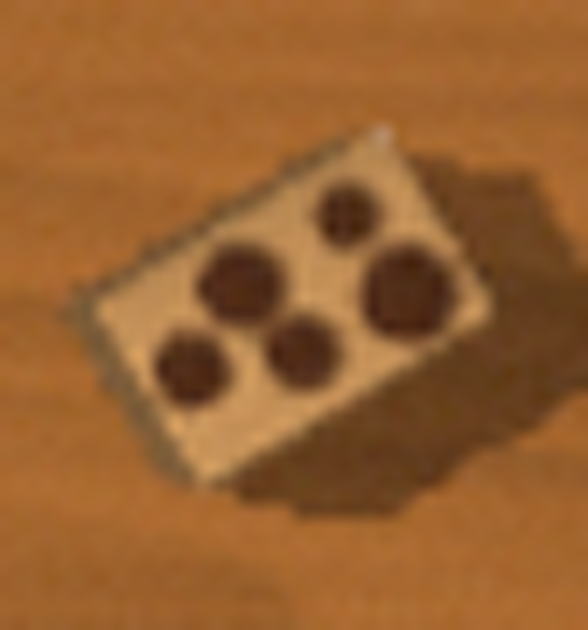

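View pics/svise.png

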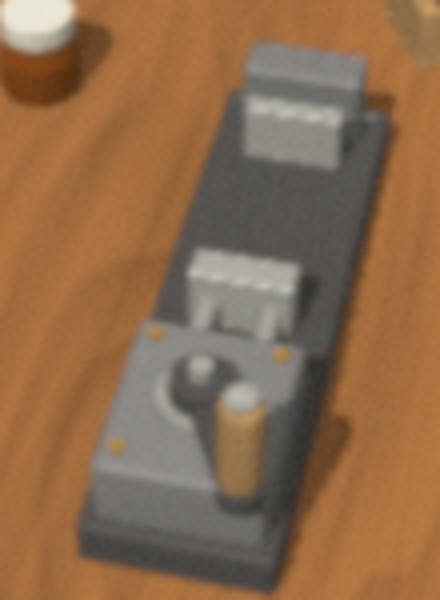

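```bash
cat >> h.py <<'E'
def go(x,y,z,ang):
    "shift in tool axes (mm) and yaw (deg) to TCP target; ang = world angle of tool x"
    s=robot.read_state(); R=cv2.Rodrigues(np.array(s["orientation"]))[0]; p=np.array(s["tool_pos"])
    a=np.degrees(np.arctan2(R[1,0],R[0,0])); d=R.T@(np.array([x,y,z])-p)*1000
    print("t",round(s["t"],2),"p",p.round(4),"ang",round(a,1),"tilt",R[2,2].round(4),"shift",d.round(1),"yaw",round(-((ang-a+180)%360-180),1),"open",round(s["opening"],4),"F",np.round(s["force"],1),"gf",round(s["gripper_force"],1))
E
python3 - <<'E'
from h import *
np.set_printoptions(precision=4,suppress=True)
q=(np.array([(92,298),(385,135),(490,305),(205,485)],float)+.5)/14-.5+[390,245]
W=onplane("top",q,.045)[:,:2]; c=W.mean(0)
r=cv2.minAreaRect((W*1000).astype(np.float32)); print(W,c,r)
L=W[0]-W[1]+W[3]-W[2]; a=np.degrees(np.arctan2(L[1],L[0])); print(a)
go(c[0],c[1],.12,a)
E
```

```text
[[ 0.4823 -0.2689]
 [ 0.5115 -0.3194]
 [ 0.4824 -0.3379]
 [ 0.4505 -0.2889]] [ 0.4817 -0.3038] ((481.9532775878906, -303.6554260253906), (37.60879135131836, 58.55770492553711), 32.1161994934082)
121.52573450799204
t 1.1 p [ 0.2652 -0.5382  0.2186] ang 26.2 tilt -1.0 shift [ 297.8 -114.6   98.6] yaw -95.3 open 0.0932 F [ 0.  -0.5  0.7] gf 0.0
```

Request:
{"api": "play_rows", "payload": {"increments": "40 -15 0 -8 -0.4;80 -30 0 -16 -0.4;120 -45 0 -24 -0.4;160 -60 0 -32 -0.4;200 -76 20 -40 -0.4;240 -92 40 -48 -0.4;280 -106 60 -56 -0.4;298 -115 80 -64 -0.4;298 -115 98 -72 -0.4;298 -115 98 -80 -0.4;298 -115 98 -88 -0.4;298 -115 98 -95.5 -0.4;298 -115 98 -95.5 -0.4;298 -115 98 -95.5 -0.4", "force": 15}}

```text
t: 2.5
tool_pos: [0.4817, -0.3034, 0.1207]
orientation: [1.535, 2.741, 0.0]
force: [1.2, -0.0, 0.0]
opening: 0.0649
gripper_force: 0.0
```

```bash
python3 - <<'E'
from h import *
go(.4817,-.3038,.012,121.5)
im=robot.read_camera("top")[225:325,350:480]; cv2.imwrite("pics/pre.png",cv2.resize(im,None,fx=5,fy=5,interpolation=cv2.INTER_CUBIC))
for n in("side","top"):
  for d in robot.recognise(n,"block")[:4]: print(n,d["conf"],np.round(d["centre"],4))
E
```

```text
t 2.5 p [ 0.4817 -0.3034  0.1207] ang 121.5 tilt -1.0 shift [ -0.3  -0.3 108.7] yaw 0.0 open 0.0649 F [ 1.2 -0.   0. ] gf 0.0
side 0.89 [ 0.4765 -0.2865  0.0379]
side 0.88 [ 0.5778 -0.3655  0.0441]
side 0.74 [ 0.3468 -0.336   0.0489]
side 0.72 [0.4879 0.1642 0.119 ]
top 0.68 [ 0.3804 -0.1984  0.0309]
top 0.58 [ 0.3469 -0.3478  0.0589]
top 0.46 [ 0.4893 -0.2792  0.0483]
top 0.19 [0.5276 0.0022 0.0273]
```

Pose agrees with the block position, so I descend, close and lift.

Request:
{"api": "play_rows", "payload": {"increments": "0 0 30 0 -0.4;0 0 60 0 -0.4;0 0 85 0 -0.4;0 0 100 0 -0.4;0 0 106 0 -0.4;0 0 106 0 -0.4;0 0 106 0 1;0 0 106 0 1;0 0 106 0 1;0 0 106 0 1;0 0 106 0 1;0 0 106 0 1;0 0 106 0 1", "force": 20}}

```text
t: 3.95
tool_pos: [0.4821, -0.3039, 0.0155]
orientation: [1.529, 2.743, -0.001]
force: [-3.1, -0.1, 6.0]
opening: 0.038
gripper_force: 20.0
```

```bash
python3 - <<'E'
from h import *
go(.5324,-.0855,.15,92)
E
```

```text
t 3.95 p [ 0.4821 -0.3039  0.0155] ang 121.7 tilt -1.0 shift [ 159.1  157.7 -134.7] yaw 29.7 open 0.038 F [-3.1 -0.1  6. ] gf 20.0
```

Request:
{"api": "play_rows", "payload": {"increments": "0 0 -25 0 1;0 0 -60 0 1;0 0 -100 0 1;0 0 -115 0 1;25 25 -115 7 1;55 55 -115 14 1;85 85 -115 21 1;115 114 -115 27 1;140 139 -115 29.7 1;155 154 -115 29.7 1;159 158 -115 29.7 1;159 158 -115 29.7 1;159 158 -115 29.7 1;159 158 -115 29.7 1"}}

```text
t: 5.35
tool_pos: [0.5321, -0.0861, 0.1293]
orientation: [-2.183, -2.259, 0.001]
force: [-0.2, -0.1, -2.3]
opening: 0.0378
gripper_force: 20.0
```

```bash
python3 - <<'E'
from h import *
go(.5324,-.0855,.044,92)
im=robot.read_camera("top")
im=im[200:290,200:380];cv2.imwrite("pics/over.png",cv2.resize(im,None,fx=4.4,fy=4.4,interpolation=cv2.INTER_CUBIC))
s=robot.read_camera("side")[200:365,260:400]; cv2.imwrite("pics/overs.png",cv2.resize(s,None,fx=3.6,fy=3.6,interpolation=cv2.INTER_CUBIC))
for n in("top","side"):
 for q in("block","vise","crank_axis","spring_side"):
  for d in robot.landmark_of(n,q)[:1]: print(n,q,d["conf"],np.round(d["centre"],4))
E
```

```text
t 5.35 p [ 0.5321 -0.0861  0.1293] ang 92.0 tilt -1.0 shift [ 0.6  0.3 85.3] yaw -0.0 open 0.0378 F [-0.2 -0.1 -2.3] gf 20.0
top block 0.94 [ 0.3526 -0.3582 -0.0006]
top vise 0.71 [ 0.5317 -0.0418  0.0023]
top crank_axis 0.87 [0.5271 0.098  0.1109]
side block 0.83 [ 0.5274 -0.0878  0.1165]
side vise 0.78 [ 0.5293 -0.0458  0.0013]
side crank_axis 0.7 [0.7467 0.0195 0.0015]
side spring_side 0.85 [ 0.5329 -0.1164  0.0272]
```

View pics/overs.png

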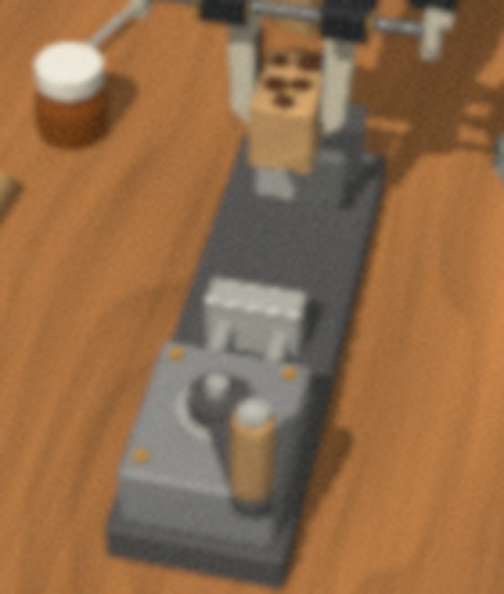

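The block hangs upright in the gripper at about (285,120) in the crop, in line with the clamp. I lower it.

Request:
{"api": "play_rows", "payload": {"increments": "0 0 30 0 1;0 0 60 0 1;0 0 75 0 1;0 0 80 0 1;0 0 83 0 1;0 0 85 0 1;0 0 85 0 1;0 0 85 0 1"}}

```text
t: 6.65
tool_pos: [0.5332, -0.0852, 0.0457]
orientation: [2.181, 2.259, 0.001]
force: [-0.6, -0.2, -1.3]
opening: 0.0377
gripper_force: 20.0
```

Request:
{"api": "play_rows", "payload": {"increments": "0 0 1 0 1;0 0 1 0 1;0 0 2 0 1;0 0 2 0 1"}}

```text
t: 7.05
tool_pos: [0.5327, -0.0851, 0.0435]
orientation: [2.181, 2.26, 0.0]
force: [-2.7, 1.0, 5.6]
opening: 0.0378
gripper_force: 20.0
```

Request:
{"api": "play_rows", "payload": {"increments": "0 0 0 0 -0.3;0 0 0 0 -0.3;0 0 0 0 -0.3;0 0 0 0 -0.3;0 0 0 0 -0.3;0 0 -20 0 -0.3;0 0 -50 0 -0.3;0 0 -90 0 -0.3;0 0 -130 0 -0.3;0 0 -130 0 -0.3"}}

```text
t: 8.05
tool_pos: [0.5363, -0.086, 0.1798]
orientation: [2.175, 2.254, 0.008]
force: [0.2, -0.3, 1.0]
opening: 0.0602
gripper_force: 0.0
```

```bash
python3 - <<'E'
from h import *
go(.4935,.1540,.18,92)
s=robot.read_camera("side")[200:365,260:400]; cv2.imwrite("pics/rel.png",cv2.resize(s,None,fx=3.6,fy=3.6,interpolation=cv2.INTER_CUBIC))
for n in("top","side"):
 for q in("block","sleeve","crank_axis","jaw"):
  for f in(robot.landmark_of,robot.recognise):
   for d in f(n,q)[:3]: print(n,q,f.__name__[:4],round(d["conf"],2),np.round(d["centre"],4))
E
```

```text
t 8.05 p [ 0.5363 -0.086   0.1798] ang 92.0 tilt -0.9999 shift [241.3 -34.2  -1.3] yaw 0.0 open 0.0602 F [ 0.2 -0.3  1. ] gf 0.0
top block call 0.94 [ 0.3526 -0.3582 -0.0006]
top block call 0.73 [ 0.579  -0.3866  0.0016]
top block call 0.74 [ 0.3544 -0.3526  0.0606]
top block call 0.62 [ 0.5779 -0.3803  0.06  ]
top sleeve call 0.5 [0.4963 0.1572 0.0859]
top sleeve call 0.46 [ 0.3602 -0.5003  0.0081]
top sleeve call 0.57 [0.7418 0.0482 0.0238]
top sleeve call 0.57 [0.7062 0.3255 0.0123]
top crank_axis call 0.87 [0.5271 0.098  0.1109]
top crank_axis call 0.76 [0.5124 0.0971 0.0692]
top jaw call 0.52 [ 0.5297 -0.0074  0.0253]
side block call 0.85 [ 0.5789 -0.3876 -0.0031]
side block call 0.79 [ 0.3475 -0.3581 -0.    ]
side block call 0.56 [ 0.5308 -0.0853  0.0266]
side block call 0.91 [ 0.5289 -0.0626  0.0698]
side block call 0.84 [ 0.3502 -0.3357  0.0498]
side block call 0.81 [ 0.5835 -0.3576  0.0395]
side sleeve call 0.6 [0.4897 0.1573 0.0857]
side sleeve call 0.66 [0.4874 0.166  0.1221]
side crank_axis call 0.67 [0.5248 0.0979 0.1117]
side crank_axis call 0.89 [0.5174 0.0843 0.0459]
side crank_axis call 0.66 [ 0.6962 -0.3632  0.0144]
side jaw call 0.57 [ 0.5262 -0.0059  0.0278]
side jaw call 0.97 [0.5283 0.0132 0.0537]
side jaw call 0.35 [0.5001 0.1569 0.0958]
```

View pics/rel.png

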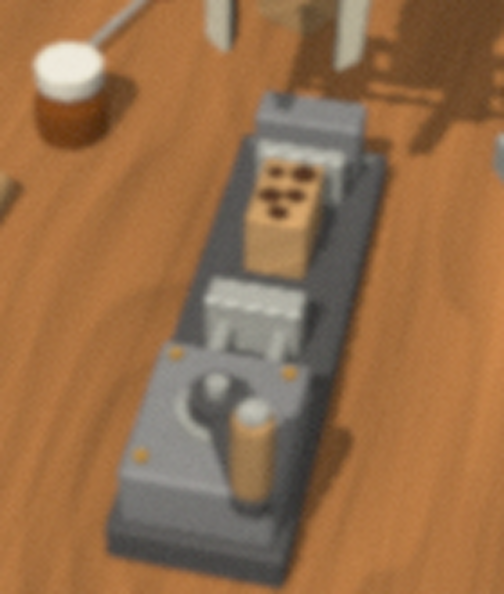

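The block stands straight on the bed just in front of the sprung jaw, block top at crop (285,190). I go above the sleeve.

Request:
{"api": "play_rows", "payload": {"increments": "30 -4 0 0 -0.3;70 -10 0 0 -0.3;110 -16 0 0 -0.3;150 -22 0 0 -0.3;190 -28 0 0 -0.3;225 -33 0 0 -0.3;240 -35 0 0 -0.3;244 -35 0 0 -0.3;244 -35 0 0 -0.3;244 -35 0 0 -0.3;244 -35 0 0 -0.3"}}

```text
t: 10.0
tool_pos: [0.4892, 0.1563, 0.1726]
orientation: [2.183, 2.258, -0.0]
force: [-1.3, 0.3, 0.1]
opening: 0.0603
gripper_force: 0.0
```

```bash
python3 - <<'E'
from h import *
go(.4925,.1568,.097,92)
for n in ("top","side"):
  im=robot.read_camera(n)
  for d in robot.landmark_of(n,"sleeve")[:1]: print(n,d["conf"],np.round(d["centre"],4))
s=im[250:370,260:420]; cv2.imwrite("pics/sl.png",cv2.resize(s,None,fx=4,fy=4,interpolation=cv2.INTER_CUBIC))
E
```

```text
t 10.0 p [0.4892 0.1563 0.1726] ang 91.9 tilt -1.0 shift [ 0.4  3.3 75.6] yaw -0.1 open 0.0603 F [-1.3  0.3  0.1] gf 0.0
top 0.64 [0.4948 0.1572 0.0859]
side 0.62 [0.4906 0.1554 0.0892]
```

View pics/sl.png

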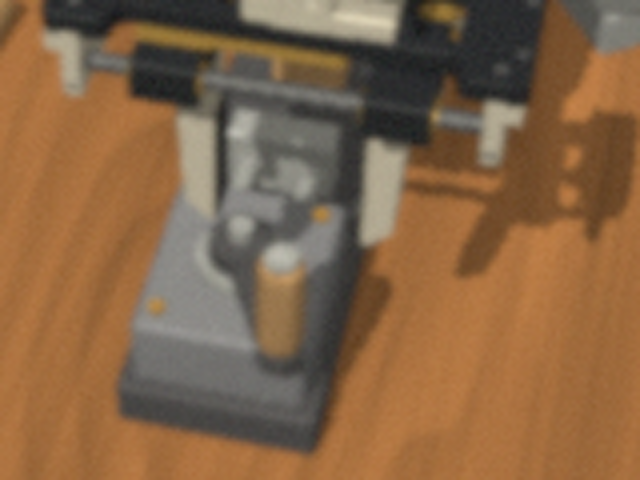

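The fingers at (200,150) and (385,190) straddle the sleeve at (280,300). I descend and grip.

Request:
{"api": "play_rows", "payload": {"increments": "0 3 20 0 -0.3;0 3 45 0 -0.3;0 3 65 0 -0.3;0 3 75 0 -0.3;0 3 75 0 -0.3;0 3 75 0 -0.3;0 3 75 0 1;0 3 75 0 1;0 3 75 0 1;0 3 75 0 1;0 3 75 0 1;0 3 75 0 1;0 3 75 0 1", "force": 40}}

```text
t: 11.5
tool_pos: [0.4925, 0.1577, 0.0979]
orientation: [2.181, 2.26, 0.002]
force: [4.2, -0.1, -1.4]
opening: 0.0225
gripper_force: 40.0
```

```bash
cat > rows.py <<'E'
from h import *
import sys
ax=np.array([float(sys.argv[1]),float(sys.argv[2])])
s=robot.read_state(); p=np.array(s["tool_pos"]); F=np.array(s["force"])
v=p[:2]-ax; R=.065
th=np.arctan2(v[1],-v[0]); t=np.array([np.sin(th),np.cos(th)]); r=v/np.hypot(*v)
print("t",s["t"],"p",p.round(4),"r",np.hypot(*v).round(4),"crank(world)",th.round(3),"Ftan",(F[:2]@t).round(1),"Frad",(F[:2]@r).round(1),"F",F.round(1),"open",round(s["opening"],4),"gf",round(s["gripper_force"],1))
E
python3 rows.py .526 .0985
```

```text
t 11.5 p [0.4925 0.1577 0.0979] r 0.068 crank(world) 1.056 Ftan 3.6 Frad -2.1 F [ 4.2 -0.1 -1.4] open 0.0225 gf 40.0
```

```bash
cat > arc.py <<'E'
import numpy as np,sys
a,b,st=map(float,sys.argv[1:4]); d=np.arange(a+st,b+1e-6,st)
# optional measured/command correction of start (tool mm)
for t in d:
    w=65*np.array([-np.cos(t)+np.cos(a),np.sin(t)-np.sin(a)])
    print(round(t,2),round(w@[-.035,.9994],1),round(w@[.9994,.035],1))
E
python3 arc.py 1.06 2.56 .15
```

```text
1.21 3.8 9.0
1.36 6.2 18.4
1.51 7.2 28.1
1.66 6.7 37.8
1.81 4.8 47.4
1.96 1.5 56.5
2.11 -3.2 65.1
2.26 -9.1 72.8
2.41 -16.1 79.6
2.56 -24.0 85.3
```

Request:
{"api": "play_rows", "payload": {"increments": "2 4.5 0 0 1;3.8 9 0 0 1;6.2 18.4 0 0 1;7.2 28.1 0 0 1;6.7 37.8 0 0 1;4.8 47.4 0 0 1;1.5 56.5 0 0 1;-3.2 65.1 0 0 1;-3.2 65.1 0 0 1"}}

```text
t: 12.4
tool_pos: [0.5573, 0.1589, 0.0979]
orientation: [-2.179, -2.259, -0.003]
force: [0.5, 8.2, 2.1]
opening: 0.0223
gripper_force: 40.0
```

```bash
python3 rows.py .5255 .0995; python3 arc.py 2.11 4.51 .15
```

```text
t 12.4 p [0.5573 0.1589 0.0979] r 0.0673 crank(world) 2.062 Ftan -3.4 Frad 7.5 F [0.5 8.2 2.1] open 0.0223 gf 40.0
2.26 -5.9 7.8
2.41 -12.9 14.6
2.56 -20.8 20.2
2.71 -29.5 24.6
2.86 -38.7 27.7
3.01 -48.3 29.4
3.16 -58.0 29.6
3.31 -67.7 28.4
3.46 -77.1 25.7
3.61 -85.9 21.6
3.76 -94.1 16.3
3.91 -101.4 9.8
4.06 -107.6 2.3
4.21 -112.6 -6.0
4.36 -116.3 -15.0
4.51 -118.7 -24.5
```

```bash
cat > arc2.py <<'E'
import numpy as np,sys
cx,cy,ax,ay,a,b,st=map(float,sys.argv[1:8])
for t in np.arange(a,b+1e-6,st):
    w=np.array([ax-65*np.cos(t)-cx,ay+65*np.sin(t)-cy])
    print(round(t,2),round(w@[-.035,.9994],1),round(w@[.9994,.035],1))
E
python3 arc2.py 557.4 155.5 526 102 2.2 4.6 .15
```

```text
2.2 -1.2 6.8
2.35 -7.7 14.0
2.5 -15.3 20.2
2.65 -23.7 25.1
2.8 -32.8 28.7
2.95 -42.2 31.0
3.1 -51.9 31.7
3.25 -61.7 31.1
3.4 -71.2 29.0
3.55 -80.3 25.5
3.7 -88.7 20.6
3.85 -96.4 14.6
4.0 -103.0 7.5
4.15 -108.5 -0.5
4.3 -112.8 -9.3
4.45 -115.7 -18.6
4.6 -117.2 -28.2
```

Request:
{"api": "play_rows", "payload": {"increments": "-1.2 6.8 0 0 1;-7.7 14 0 0 1;-15.3 20.2 0 0 1;-23.7 25.1 0 0 1;-32.8 28.7 0 0 1;-42.2 31 0 0 1;-51.9 31.7 0 0 1;-61.7 31.1 0 0 1"}}

```text
t: 13.2
tool_pos: [0.5909, 0.0985, 0.0979]
orientation: [-2.179, -2.26, -0.006]
force: [4.9, 9.9, 0.0]
opening: 0.0221
gripper_force: 40.0
```

```bash
python3 rows.py .526 .102
```

```text
t 13.2 p [0.5909 0.0985 0.0979] r 0.065 crank(world) -3.088 Ftan -10.1 Frad 4.3 F [4.9 9.9 0. ] open 0.0221 gf 40.0
```

```bash
python3 arc2.py 590.6 95 526 102 3.4 5.95 .15
```

```text
3.4 -9.5 -2.1
3.55 -18.6 -5.6
3.7 -27.1 -10.4
3.85 -34.7 -16.5
4.0 -41.4 -23.6
4.15 -46.9 -31.6
4.3 -51.2 -40.4
4.45 -54.1 -49.7
4.6 -55.5 -59.3
4.75 -55.6 -69.0
4.9 -54.1 -78.7
5.05 -51.3 -88.0
5.2 -47.1 -96.8
5.35 -41.6 -104.8
5.5 -35.0 -112.0
5.65 -27.3 -118.0
5.8 -18.9 -122.9
5.95 -9.8 -126.4
```

Request:
{"api": "play_rows", "payload": {"increments": "-9.5 -2.1 0 0 1;-18.6 -5.6 0 0 1;-27.1 -10.4 0 0 1;-34.7 -16.5 0 0 1;-41.4 -23.6 0 0 1;-46.9 -31.6 0 0 1;-51.2 -40.4 0 0 1;-54.1 -49.7 0 0 1;-55.5 -59.3 0 0 1;-55.6 -69 0 0 1"}}

```text
t: 14.2
tool_pos: [0.5249, 0.0371, 0.098]
orientation: [2.18, 2.257, 0.003]
force: [11.0, -3.1, -5.2]
opening: 0.0227
gripper_force: 40.0
```

```bash
python3 rows.py .526 .102; python3 arc2.py 523.6 37 526 102 4.9 7.3 .15
```

```text
t 14.2 p [0.5249 0.0371 0.098 ] r 0.0649 crank(world) -1.553 Ftan -11.0 Frad 2.9 F [11.  -3.1 -5.2] open 0.0227 gf 40.0
4.9 1.5 -9.7
5.05 4.3 -19.0
5.2 8.6 -27.8
5.35 14.0 -35.8
5.5 20.7 -43.0
5.65 28.3 -49.0
5.8 36.7 -53.9
5.95 45.8 -57.5
6.1 55.3 -59.6
6.25 65.0 -60.3
6.4 74.7 -59.6
6.55 84.2 -57.4
6.7 93.3 -53.8
6.85 101.7 -48.9
7.0 109.3 -42.8
7.15 115.9 -35.6
7.3 121.3 -27.6
```

Request:
{"api": "play_rows", "payload": {"increments": "1.5 -9.7 0 0 1;4.3 -19 0 0 1;8.6 -27.8 0 0 1;14 -35.8 0 0 1;20.7 -43 0 0 1;28.3 -49 0 0 1;36.7 -53.9 0 0 1;45.8 -57.5 0 0 1;55.3 -59.6 0 0 1;65 -60.3 0 0 1;74.7 -59.6 0 0 1;84.2 -57.4 0 0 1;93.3 -53.8 0 0 1"}}

```text
t: 15.5
tool_pos: [0.4662, 0.1279, 0.0978]
orientation: [2.181, 2.258, -0.005]
force: [1.4, -12.2, 2.1]
opening: 0.0222
gripper_force: 40.0
```

```bash
python3 rows.py .526 .102; python3 arc2.py 466.7 128.3 526 102 6.8 9.3 .1
python3 - <<'E'
from h import *
im=robot.read_camera("top")[200:290,200:380];cv2.imwrite("pics/cr.png",cv2.resize(im,None,fx=4.4,fy=4.4,interpolation=cv2.INTER_CUBIC))
for n in("top","side"):
 for q in("block","jaw"):
  robot.read_camera(n)
  for d in robot.landmark_of(n,q)[:3]: print(n,q,round(d["conf"],2),np.round(d["centre"],4))
E
```

```text
t 15.5 p [0.4662 0.1279 0.0978] r 0.0651 crank(world) 0.408 Ftan -10.7 Frad -6.1 F [  1.4 -12.2   2.1] open 0.0222 gf 40.0
6.8 5.7 3.0
6.9 11.1 6.7
7.0 16.0 10.9
7.1 20.6 15.5
7.2 24.6 20.6
7.3 28.1 26.1
7.4 31.0 31.9
7.5 33.4 38.0
7.6 35.1 44.2
7.7 36.2 50.6
7.8 36.6 57.1
7.9 36.4 63.6
8.0 35.6 70.0
8.1 34.1 76.4
8.2 32.0 82.5
8.3 29.3 88.4
8.4 26.0 94.0
8.5 22.1 99.3
8.6 17.8 104.1
8.7 13.0 108.5
8.8 7.8 112.4
8.9 2.2 115.7
9.0 -3.7 118.5
9.1 -9.8 120.6
9.2 -16.1 122.2
9.3 -22.5 123.1
top block 0.81 [ 0.5814 -0.3894 -0.0013]
top block 0.75 [ 0.3522 -0.3591 -0.0016]
top block 0.58 [ 0.5377 -0.0862  0.0317]
top jaw 0.71 [ 0.5304 -0.0512  0.0255]
side block 0.92 [ 0.3486 -0.3596 -0.0014]
side jaw 0.49 [ 0.5291 -0.0528  0.0281]
```

Request:
{"api": "play_rows", "payload": {"increments": "5.7 3 0 0 1;11.1 6.7 0 0 1;16 10.9 0 0 1;20.6 15.5 0 0 1;24.6 20.6 0 0 1;28.1 26.1 0 0 1;31 31.9 0 0 1;33.4 38 0 0 1;35.1 44.2 0 0 1;36.2 50.6 0 0 1"}}

```text
t: 16.95
tool_pos: [0.5141, 0.1662, 0.0977]
orientation: [-2.181, -2.26, 0.008]
force: [-9.8, -7.9, 9.8]
opening: 0.0222
gripper_force: 40.0
```

```bash
python3 rows.py .526 .102; python3 arc2.py 516 166.2 526 102 7.7 9.5 .1
```

```text
t 16.95 p [0.5141 0.1662 0.0977] r 0.0653 crank(world) 1.387 Ftan -11.1 Frad -6.0 F [-9.8 -7.9  9.8] open 0.0222 gf 40.0
7.7 0.0 0.0
7.8 0.5 6.5
7.9 0.3 13.0
8.0 -0.6 19.4
8.1 -2.1 25.8
8.2 -4.2 31.9
8.3 -6.9 37.8
8.4 -10.2 43.4
8.5 -14.0 48.7
8.6 -18.3 53.5
8.7 -23.1 57.9
8.8 -28.4 61.8
8.9 -33.9 65.1
9.0 -39.8 67.9
9.1 -45.9 70.0
9.2 -52.3 71.6
9.3 -58.7 72.5
9.4 -65.2 72.7
9.5 -71.7 72.4
```

Request:
{"api": "play_rows", "payload": {"increments": "0.5 6.5 0 0 1;0.3 13 0 0 1;-0.6 19.4 0 0 1;-2.1 25.8 0 0 1"}}

```text
t: 17.35
tool_pos: [0.5395, 0.1658, 0.0977]
orientation: [-2.18, -2.259, 0.007]
force: [-11.8, -4.5, 11.7]
opening: 0.0221
gripper_force: 40.0
```

```bash
python3 rows.py .526 .102; python3 - <<'E'
from h import *
for n in("top","side"):
 for q in("block","jaw"):
  robot.read_camera(n)
  for d in robot.landmark_of(n,q)[:3]: print(n,q,round(d["conf"],2),np.round(d["centre"],4))
E
python3 rows.py .526 .102
python3 arc2.py 541.8 165.1 526 102 8.1 9.5 .1
```

```text
t 17.35 p [0.5395 0.1658 0.0977] r 0.0652 crank(world) 1.779 Ftan -10.6 Frad -6.9 F [-11.8  -4.5  11.7] open 0.0221 gf 40.0
top block 0.97 [ 3.509e-01 -3.593e-01 -3.000e-04]
top block 0.95 [ 0.5377 -0.0943  0.0327]
top block 0.75 [ 0.5787 -0.3889  0.0028]
top jaw 0.65 [ 0.5334 -0.0636  0.0289]
top jaw 0.56 [0.5417 0.1658 0.0832]
side block 0.89 [ 0.5813 -0.388  -0.0024]
side block 0.83 [ 0.351  -0.3574 -0.0025]
side block 0.81 [ 0.5307 -0.094   0.0263]
side jaw 0.58 [ 0.5313 -0.066   0.0267]
t 17.75 p [0.5403 0.1656 0.0977] r 0.0652 crank(world) 1.793 Ftan -3.7 Frad -4.6 F [-4.6 -3.6  6.7] open 0.0224 gf 40.0
8.1 -0.1 0.0
8.2 -2.2 6.2
8.3 -4.9 12.1
8.4 -8.2 17.7
8.5 -12.0 22.9
8.6 -16.3 27.8
8.7 -21.1 32.1
8.8 -26.4 36.0
8.9 -31.9 39.4
9.0 -37.8 42.1
9.1 -43.9 44.3
9.2 -50.2 45.8
9.3 -56.7 46.7
9.4 -63.2 47.0
9.5 -69.7 46.6
```

Request:
{"api": "play_rows", "payload": {"increments": "-2.2 6.2 0 0 1;-4.9 12.1 0 0 1"}}

```text
t: 17.95
tool_pos: [0.5515, 0.162, 0.0977]
orientation: [-2.179, -2.258, 0.006]
force: [-12.1, -0.9, 11.7]
opening: 0.0224
gripper_force: 40.0
```

```bash
python3 rows.py .526 .102
```

```text
t 17.95 p [0.5515 0.162  0.0977] r 0.0652 crank(world) 1.972 Ftan -10.8 Frad -5.6 F [-12.1  -0.9  11.7] open 0.0224 gf 40.0
```

Request:
{"api": "play_rows", "payload": {"increments": "-3.3 5.6 0 0 1;-7.1 10.8 0 0 1"}}

```text
t: 18.15
tool_pos: [0.5625, 0.156, 0.0977]
orientation: [-2.178, -2.258, 0.005]
force: [-13.9, 3.9, 12.2]
opening: 0.0225
gripper_force: 40.0
```

```bash
python3 rows.py .526 .102;python3 arc2.py 564.9 153.7 526 102 8.5 9.5 .1
```

```text
t 18.15 p [0.5625 0.156  0.0977] r 0.0652 crank(world) 2.166 Ftan -13.7 Frad -4.5 F [-13.9   3.9  12.2] open 0.0225 gf 40.0
8.5 0.2 0.2
8.6 -4.1 5.1
8.7 -8.9 9.5
8.8 -14.2 13.3
8.9 -19.7 16.7
9.0 -25.6 19.4
9.1 -31.7 21.6
9.2 -38.0 23.1
9.3 -44.5 24.1
9.4 -51.0 24.3
9.5 -57.5 23.9
```

The tangential force has risen 3 N, so the sprung jaw is starting to yield at about 8.4 rad. I add roughly 0.7 rad in two steps.

Request:
{"api": "play_rows", "payload": {"increments": "-4.1 5.1 0 0 1;-8.9 9.5 0 0 1;-14.2 13.3 0 0 1"}}

```text
t: 18.45
tool_pos: [0.5761, 0.1436, 0.0977]
orientation: [-2.176, -2.257, 0.003]
force: [-11.1, 9.2, 9.9]
opening: 0.0223
gripper_force: 40.0
```

```bash
python3 rows.py .526 .102;python3 arc2.py 578.9 140 526 102 8.8 9.5 .1
```

```text
t 18.45 p [0.5761 0.1436 0.0977] r 0.0651 crank(world) 2.449 Ftan -14.1 Frad -2.7 F [-11.1   9.2   9.9] open 0.0223 gf 40.0
8.8 0.0 -0.2
8.9 -5.5 3.2
9.0 -11.4 5.9
9.1 -17.6 8.1
9.2 -23.9 9.6
9.3 -30.3 10.5
9.4 -36.8 10.8
9.5 -43.3 10.4
```

Request:
{"api": "play_rows", "payload": {"increments": "-5.5 3.2 0 0 1;-11.4 5.9 0 0 1;-17.6 8.1 0 0 1;-23.9 9.6 0 0 1"}}

```text
t: 18.85
tool_pos: [0.588, 0.1217, 0.0979]
orientation: [-2.176, -2.258, -0.004]
force: [-3.3, 15.1, 3.3]
opening: 0.0224
gripper_force: 40.0
```

```bash
python3 rows.py .526 .102; python3 - <<'E'
from h import *
im=robot.read_camera("top")[200:290,200:380];cv2.imwrite("pics/cl.png",cv2.resize(im,None,fx=4.4,fy=4.4,interpolation=cv2.INTER_CUBIC))
E
```

```text
t 18.85 p [0.588  0.1217 0.0979] r 0.065 crank(world) 2.833 Ftan -15.4 Frad 1.4 F [-3.3 15.1  3.3] open 0.0224 gf 40.0
```

View pics/cl.png

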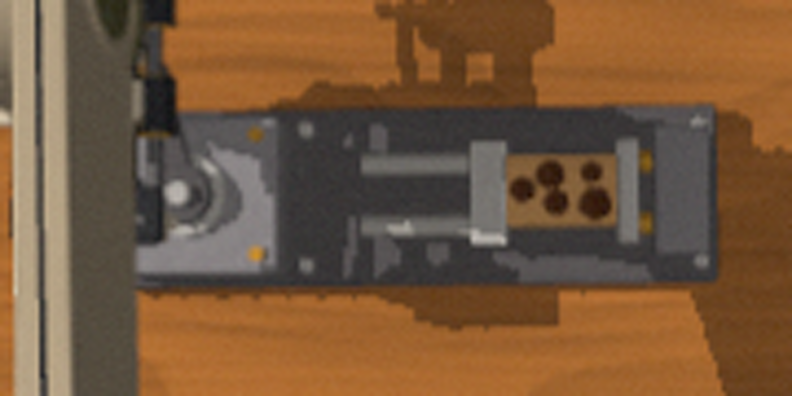

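The picture shows the block between the jaws at (560,190), straight, with the sprung plate pushed back a few mm at x≈628. By the force slope and angle it is squeezed at about 50 N. I let go and lift.

Request:
{"api": "play_rows", "payload": {"increments": "-23.9 9.6 0 0 1;-23.9 9.6 0 0 1"}}

```text
t: 19.1
tool_pos: [0.5919, 0.0961, 0.0972]
orientation: [-2.17, -2.251, 0.016]
force: [-38.0, 4.7, 30.2]
opening: 0.0229
gripper_force: 40.0
```

```bash
python3 rows.py .526 .102
```

```text
t 19.1 p [0.5919 0.0961 0.0972] r 0.0661 crank(world) -3.052 Ftan -1.2 Frad -38.3 F [-38.    4.7  30.2] open 0.0229 gf 40.0
```

I made a mistake: that row was relative to the new command, so the crank advanced about 0.4 rad too far, to an estimated 68 N. The sleeve is still held, so I turn it back.

Request:
{"api": "play_rows", "payload": {"increments": "4.8 -8.8 0 0 1;8 -8.5 0 0 1;11 -8.3 0 0 1;14 -8.4 0 0 1;17.4 -8.6 0 0 1"}}

```text
t: 19.6
tool_pos: [0.5902, 0.1113, 0.0979]
orientation: [2.182, 2.26, -0.001]
force: [0.5, -2.6, 3.6]
opening: 0.0224
gripper_force: 40.0
```

```bash
python3 rows.py .526 .102
```

```text
t 19.6 p [0.5902 0.1113 0.0979] r 0.0648 crank(world) 2.997 Ftan 2.6 Frad 0.2 F [ 0.5 -2.6  3.6] open 0.0224 gf 40.0
```

Request:
{"api": "play_rows", "payload": {"increments": "3.2 -0.4 0 0 1;6.5 -0.9 0 0 1"}}

```text
t: 19.8
tool_pos: [0.5887, 0.1179, 0.0978]
orientation: [-2.182, -2.26, 0.001]
force: [-2.0, -4.2, 6.8]
opening: 0.0223
gripper_force: 40.0
```

```bash
python3 rows.py .526 .102; python3 - <<'E'
from h import *
g=lambda a:cv2.cvtColor(a,cv2.COLOR_BGR2GRAY).astype(np.float32)
now=cv2.resize(robot.read_camera("top")[200:290,200:380],None,fx=4.4,fy=4.4,interpolation=cv2.INTER_CUBIC); cv2.imwrite("pics/now.png",now)
old=cv2.imread("pics/cl.png"); A,B=g(old),g(now)
def sh(x0,x1,y0=145,y1=240):
    T=A[y0:y1,x0:x1]; S=B[y0-3:y1+3,x0-20:x1+20]; r=cv2.matchTemplate(S,T,cv2.TM_CCOEFF_NORMED); _,m,_,l=cv2.minMaxLoc(r)
    # subpixel
    row=r[l[1]]; i=l[0]; s=0
    if 0<i<len(row)-1: s=.5*(row[i-1]-row[i+1])/(row[i-1]-2*row[i]+row[i+1])
    return (i+s-20),m
K=cal("top")[0][0,0]; mm=1000*1.11/K/4.4
for n,a,b in(("block",510,612),("jaw+block",470,640),("gearbox/bed fixed",650,715)): d,m=sh(a,b); print(n,d,"px",d*mm,"mm",m)
E
```

```text
t 19.8 p [0.5887 0.1179 0.0978] r 0.0647 crank(world) 2.893 Ftan 3.6 Frad -3.0 F [-2.  -4.2  6.8] open 0.0223 gf 40.0
block 0.34489632 px 0.18553486381488124 mm 0.9893510341644287
jaw+block 0.34823227 px 0.18732941919611848 mm 0.987339973449707
gearbox/bed fixed 0.09583855 px 0.05155576000058806 mm 0.982672929763794
```

The jaw is back to about 0.2 mm beyond the earlier mark, near half travel. I open a little and lift straight up.

Request:
{"api": "play_rows", "payload": {"increments": "0 0 0 0 0.2;0 0 0 0 0.2;0 0 0 0 0.2;0 0 0 0 0.2;0 0 -10 0 0.2;0 0 -30 0 0.2;0 0 -55 0 0.2;0 0 -85 0 0.2;0 0 -110 0 0.2;0 0 -110 0 0.2;0 0 -110 0 0.2"}}

```text
t: 20.95
tool_pos: [0.5896, 0.118, 0.2087]
orientation: [2.181, 2.259, 0.002]
force: [0.2, 0.3, -0.0]
opening: 0.0375
gripper_force: 0.0
```

```bash
python3 rows.py .526 .102; python3 - <<'E'
from h import *
g=lambda a:cv2.cvtColor(a,cv2.COLOR_BGR2GRAY).astype(np.float32)
now=cv2.resize(robot.read_camera("top")[200:290,200:380],None,fx=4.4,fy=4.4,interpolation=cv2.INTER_CUBIC); cv2.imwrite("pics/end.png",now)
A,B=g(cv2.imread("pics/now.png")),g(now)
T=A[145:240,510:612]; r=cv2.matchTemplate(B[142:243,490:632],T,cv2.TM_CCOEFF_NORMED); print(cv2.minMaxLoc(r))
s=robot.read_camera("side")
for d in robot.landmark_of("side","sleeve")[:2]: print(d)
E
```

```text
t 20.95 p [0.5896 0.118  0.2087] r 0.0655 crank(world) 2.895 Ftan -0.2 Frad 0.3 F [ 0.2  0.3 -0. ] open 0.0375 gf 0.0
(-0.07216408848762512, 0.9834182262420654, (40, 6), (20, 3))
{'centre': [0.583, 0.1158, 0.0897], 'conf': 0.54}
```

View pics/end.png

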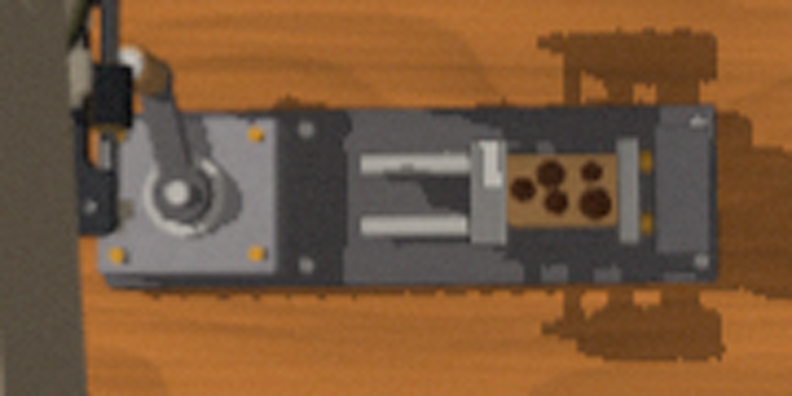

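The picture shows the block clamped and unmoved at (560,190), and the sleeve free at (145,70). I hand it in.

```bash
python3 -c "
from plant import robot
print(robot.close_job())"
```

```text
the job is handed in; nothing more can be done
None
```

The small block is clamped at about half the spring travel (an estimated 50–55 N), the sleeve is released and the job is handed in; one repeated move wound the crank about 0.4 rad too far (an estimated 68 N, under the 90 N limit), and I turned it back before letting go.

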